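# Stow the lamp case under the low riser

## Task

The lid of the grey lamp case is standing ajar, too high to go under the low steel risers. Without picking anything up, press the lid fully shut with the fingertips, then push the case along the shelf and under the empty riser until its front wall is flush with the riser's front edge and square to it. Keep the case flat on the shelf and its lid shut, and leave everything else where it is.

Things in the scene. Friction and masses are not known exactly. Their poses are not given: they have to be found in the camera images.
- case: the loose grey plastic case with five lamp capsules in its foam, 92 deep (x) x 150 wide (y) x 40 mm high with the lid shut (walls 32 mm high, lid 8 mm thick), about 0.3 to 0.55 kg. Origin: centre of its underside. Its x axis points from its front wall (the clip side, towards the robot) to its hinge side. It slides on the smooth shelf with a few newtons
- case_lid (a joint): lid angle in rad: 0 = fully shut, growing as it opens. The hinge runs along the case's rear (+x) edge, 32 mm above the shelf and 46 mm behind the case's origin. It is stiff: the lid stays where it is left and takes about 1 to 2 N at its front edge to move; it has no spring or latch that pulls it. A white clip tongue on the lid, 26 mm wide, stands 3 mm out from the middle of the front wall when shut
- lid_front (a point): point on the upper face of the lid, on its middle line, 12 mm back from its front edge (80 mm from the hinge); 40 mm above the shelf when the lid is shut
- case_front (a point): middle of the outer face of the case's front wall, 16 mm above the shelf (46 mm in front of the case's origin); turns with the case
- riser: the EMPTY riser: a low fixed bridge of dark sheet steel, 110 deep (x) x 184 wide (y) mm, open at front and back; clear space beneath it 45 mm high and 176 mm wide between two side legs of 4 mm. Deck 4 mm thick, top 49 mm above the shelf, with a 12 mm upturned edge at the rear. Origin: on the shelf under its centre. Its x axis points inwards from its front edge, away from the robot. It stands either left or right of the other riser
- riser_front (a point): middle of the front edge of the empty riser's deck, at the deck's underside 45 mm above the shelf (55 mm in front of the riser's origin); same axes as the riser
- riser2: the other riser, exactly alike, with a blue case already beneath it. Origin as for the empty riser
- other_case: blue case of the same size stowed under the other riser; not to be moved. Origin: centre of its underside
- breaker: orange circuit breaker lying on its side on the other riser's deck, 80 x 84 x 18 mm; not to be moved. Origin: underside
- capsule1: glass halogen capsule lying on the empty riser's deck, in its rear half, 44 x 13 x 13 mm; not to be moved. Origin: underside
- capsule2: second glass halogen capsule, the same, also on the empty riser's deck; not to be moved. Origin: underside
- downlight: white LED downlight lying on its side on the shelf, 62 mm long and 62 mm across; well to one side; not to be moved. Origin: underside
- tub: small jar with a red cap, 54 mm across, 55 mm high, on the shelf well to the other side; not to be moved. Origin: underside
- screwdriver: screwdriver lying on the shelf at the far right (-y), pointing roughly along y; not to be moved. Origin: underside, near its middle

How it is judged:
By the outcome, as a careful person would: the job done as asked, in the order asked, and still so for the second after the job is handed in, with the robot touching nothing.
It also fails if it takes over 70 s, if anything falls off the work surface, if the arm or the gripper's body presses on something with over 40 N, if the wrist force passes 120 N, or if a joint passes its speed limit or range.

## Robot

A 6-joint arm with a two-finger parallel gripper is mounted at the origin on the work surface. World frame = base frame: x ahead of the robot, y to its left, z up, the work surface at z = 0. Lengths are in m, angles in rad, forces in N, time in s.
With the tool pointing down it reaches from about 0.375 to 0.975 m from the base axis. Payload 3.8 kg.
Tool frame: the origin (TCP) lies midway between the tips of the shut fingers; the grasp point (between the pads) lies 19 mm behind it; z points along the fingers, y is the line along which they close (so a half turn about z gives the same grasp; the last joint's range is limited). The gripper opens to 85 mm and grips with 20 to 120 N. Pads are 22 mm wide; open, the fingers measure 114 mm over their backs; the gripper's body (76 mm by 85 mm) begins 54 mm behind the grasp point. The pads swing forward as they close: fully open they stand 13 mm farther back than shut.
Start: joints at [1.283, 0.264, 1.604, -0, 1.274, -0.037], TCP at [0.168, 0.654, 0.231] pointing down, gripper open.
Joint ranges: [-2.63, 2.63], [-0.94, 2.18], [0.31, 2.57], [-1.31, 4.45], [0, 2.66], [-2.55, 2.55]. Speed limits (rad/s): [2.57, 2.57, 3.14, 3.14, 3.14, 3.14].

## Interface

Orientations are given as a rotation vector (axis times angle).
In Python, from plant import * gives the robot as it stands.
- The arm moves only by the tool servo_tool, never from a script. Its argument "increments" is a list of rows, each an object with "dp": the shift along the tool's x, y, z in cm, a list of three; "turn": the turn about the tool's z in rad; "claw": the gripper command: -1 is shut, 1 is fully open, values between are in proportion. A call has 1 to 20 rows; each row is the pose to reach, as a shift and turn from the pose commanded when the call began, along the tool's axes at that moment; what a row does not reach only later rows make up. A row lasts 1/12 s, in which the tool goes at most 41.7 mm and 7.16 degrees, less where a joint would pass 70% of its speed; a pose out of reach is approached as far as the arm can. A call with a gripper value outside its range is refused whole. The fingers move at their own pace and stop on an object; "force" is the grip in N (left out, the last holds). Time passes only in rows, so rows that repeat a pose let the fingers close. It gives the time, the measured TCP pose, the force, the opening and the grip force at its end, in the units of the state.
- observe(): the state, without advancing time (a new reading comes with each control period).
- snapshot(name): name is "scene" or "side" or "wrist"; returns a dict with "image" (420x560x3 uint8, blue, green, red), "range_z" (420x560 float32, m along the optical axis (not along the pixel's ray), 0 where there is no reading), "fovy" (degrees; the focal length in pixels is half the picture's height over the tangent of half this angle, whatever the lens; pixels are square), "cx", "cy" (the principal point, pixels), "eye" and "attitude" of the camera in the world; the wrist camera has in their place "tool_from_camera" (4x4, takes a point from camera to tool coordinates, whose origin is the TCP and whose axes are the flange's). Camera axes: x right, y down, z forward; pixel columns grow to the right and rows downward; lengths in m; the calibration is good to about 2 mm. A picture is of the moment at which its call begins: read the wrist's pose just before it.
- sign_off(): hands the job in; it is judged then, once.
The state is a dict: "clock": time; "qpos": joint angles; "qvel": joint speeds; "joint_efforts": joint torques, N m; "eef_pos": TCP position; "tcp_rot": TCP orientation; "force": force on the tool from outside, world axes, zero at the start; "moment": the same for the moment, N m; "width": finger opening in m; "finger_force": force on a finger pad.
Only numpy, scipy, OpenCV 4.12 (cv2) and the standard library are available. Lean on these libraries where they do the work, as an engineer would, in place of code of your own. Each camera call takes 0.05 s, during which the arm holds its last target. There are 200 camera calls.

## Working session

There is one attempt and no reset: what is moved stays moved. The work goes in short steps, Python scripts to look and compute and a tool call to move; the robot and the scene stay as the last step left them, time stands still between calls to the robot, and variables do not carry over. Pictures are saved under pics/ and viewed, at most 10 in all, crops included, and the job is handed in when it is done.

Besides the shell and the picture viewer there is one more tool, called after "Call:" by a JSON object that holds its "method" and its "body", one argument or row to a line. servo_tool: Moves the arm, as the interface text tells. Its arguments: {"type":"object","properties":{"increments":{"type":"array"},"force":{"type":"number"}},"required":["increments"]}

```bash
mkdir -p pics
cat > h.py <<'E'
from plant import *
import numpy as np, cv2
from scipy.spatial.transform import Rotation as R
def cloud(s, st=None):
    h,w=s["range_z"].shape; f=h/2/np.tan(np.radians(s["fovy"])/2)
    v,u=np.mgrid[:h,:w]; z=s["range_z"]
    p=np.stack([(u-s["cx"])/f*z,(v-s["cy"])/f*z,z],-1)
    if "eye" in s:
        A=np.array(s["attitude"]); 
        A=A if A.shape==(3,3) else R.from_rotvec(A).as_matrix() if A.size==3 else R.from_quat(A).as_matrix()
        return p@A.T+np.array(s["eye"])
    T=np.array(s["tool_from_camera"]); p=p@T[:3,:3].T+T[:3,3]
    return R.from_rotvec(st["tcp_rot"]).apply(p.reshape(-1,3)).reshape(p.shape)+np.array(st["eef_pos"])
E
python3 - <<'E'
from h import *
st=observe(); print({k:np.round(v,3) for k,v in st.items()})
for n in ["scene","side"]:
    s=snapshot(n); cv2.imwrite(f"pics/{n}0.png",s["image"]); np.savez(f"pics/{n}0.npz",P=cloud(s),im=s["image"],z=s["range_z"])
    print(n,s["eye"],np.array(s["attitude"]),s["fovy"])
E
```

```text
{'clock': np.float64(0.0), 'qpos': array([ 1.283,  0.265,  1.605, -0.   ,  1.274, -0.037]), 'qvel': array([ 0.001, -0.002,  0.001, -0.001, -0.   , -0.   ]), 'joint_efforts': array([ 1.0000e-03, -5.1511e+01, -3.6731e+01,  0.0000e+00,  1.3000e-02,
        0.0000e+00]), 'eef_pos': array([0.167, 0.653, 0.23 ]), 'tcp_rot': array([-3.930e-01, -3.117e+00,  3.000e-03]), 'force': array([ 0.172, -0.135,  0.045]), 'moment': array([0.018, 0.018, 0.002]), 'finger_force': np.float64(0.0), 'width': np.float64(0.085)}
scene [ 1.3731382  -0.16395705  0.59983778] [-1.71254908 -1.52207817  0.78353293] 55.26656195596388
side [ 0.41514706 -1.02814329  0.86723953] [-2.2553398   0.15137932 -0.09541444] 47.4227762276117
```

View pics/scene0.png

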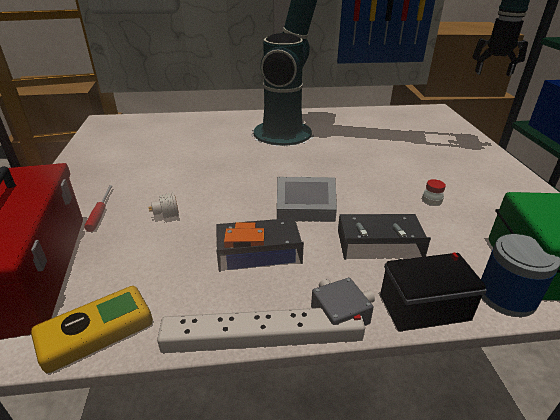

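View pics/side0.png

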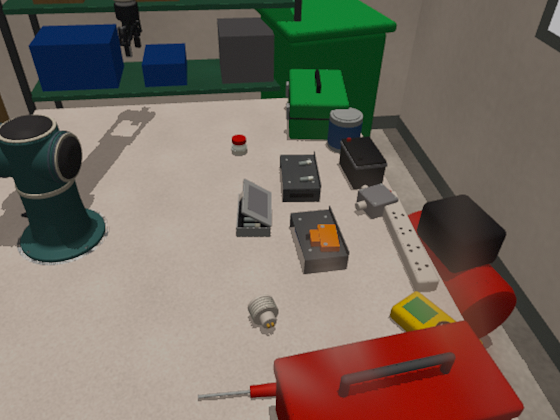

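The side view shows the open case at about (255,210), the empty riser with two capsules at (300,177) on the +y side, and riser2 with the orange breaker at (318,240). The scene view looks back from behind: case (306,198), empty riser (383,235).

Run:
```python
from h import *
H=[]
for n,c in (("side",[(225,170,285,245),(270,145,330,205),(285,200,355,275)]),("scene",[(265,165,345,225),(330,205,435,262),(210,212,310,272)])):
    d=np.load(f"pics/{n}0.npz")
    for nm,(a,b,e,f) in zip(["case","riser","riser2"],c):
        P=d["P"][b:f,a:e].reshape(-1,3); z=d["z"][b:f,a:e].ravel(); P=P[z>0]
        fl=P[(abs(P[:,2])<.008)]
        print(n,nm,"shelf z",np.round(np.median(fl[:,2]),4),"zmax",P[:,2].max().round(3))
        if nm!="case":
            Q=P[abs(P[:,2]-.049)<.004]; r=cv2.minAreaRect((Q[:,:2]*1000).astype(np.float32)); print(len(Q),np.round(r[0],1),np.round(r[1],1),round(r[2],2))
        else:
            for lo,hi in((.012,.03),(.03,.045),(.045,.06),(.06,.075),(.075,.15)):
                Q=P[(P[:,2]>lo)&(P[:,2]<hi)]
                if len(Q)>5:
                    r=cv2.minAreaRect((Q[:,:2]*1000).astype(np.float32)); print(lo,hi,len(Q),np.round(r[0],1),np.round(r[1],1),round(r[2],2),'x',np.round(Q.min(0),3),np.round(Q.max(0),3))
```

```text
side case shelf z -0.0008 zmax 0.091
0.012 0.03 478 [531.8  -1.4] [166.1 132.3] 82.62 x [ 0.457 -0.084  0.012] [0.608 0.075 0.03 ]
0.03 0.045 212 [537.4  46.7] [256.7 131.3] 81.54 x [ 0.458 -0.082  0.03 ] [0.618 0.164 0.045]
0.045 0.06 345 [559.3  42.3] [258.8  64.5] 65.6 x [ 0.512 -0.082  0.045] [0.62  0.159 0.06 ]
0.06 0.075 313 [501.1  -2. ] [154.9  58.6] 85.18 x [ 0.471 -0.08   0.06 ] [0.535 0.075 0.075]
0.075 0.15 325 [489.8   1.2] [152.7  35.2] 84.19 x [ 0.472 -0.076  0.075] [0.512 0.077 0.091]
side riser shelf z -0.0012 zmax 0.065
1086 [666.1 150. ] [189.5 110. ] 84.92
side riser2 shelf z -0.0008 zmax 0.07
1349 [ 663.3 -135.3] [109.7 188.7] 1.28
scene case shelf z -0.0012 zmax 0.089
0.012 0.03 347 [561.1   5.3] [159.   49.8] 64.56 x [ 0.546 -0.077  0.012] [0.618 0.07  0.03 ]
0.03 0.045 408 [588.   -5.2] [152.9  82.8] 82.08 x [ 0.537 -0.077  0.03 ] [0.64  0.072 0.045]
0.045 0.06 833 [580.1 -12.6] [189.6 119.7] 83.8 x [ 0.514 -0.113  0.045] [0.646 0.08  0.06 ]
0.06 0.075 570 [514.3   1.4] [148.9  32.9] 81.95 x [ 0.489 -0.073  0.06 ] [0.536 0.077 0.075]
0.075 0.15 467 [495.7   4.3] [150.   27.2] 82.84 x [ 0.477 -0.071  0.075] [0.517 0.08  0.089]
scene riser shelf z -0.0009 zmax 0.104
1904 [648.4 152.4] [190.7 153.1] 84.42
scene riser2 shelf z -0.0009 zmax 0.069
1441 [ 664.8 -131.6] [114.4 183.9] 2.14
```

Call:
{"method": "servo_tool", "body": {
  "increments": [
    {"dp": [-12, -14, 0], "turn": -0.03, "claw": -1},
    {"dp": [-48.5, -55, -2], "turn": -0.12, "claw": -1},
    {"dp": [-48.5, -55, -2], "turn": -0.12, "claw": -1},
    {"dp": [-48.5, -55, -2], "turn": -0.12, "claw": -1},
    {"dp": [-48.5, -55, -2], "turn": -0.12, "claw": -1},
    {"dp": [-48.5, -55, -2], "turn": -0.12, "claw": -1},
    {"dp": [-48.5, -55, -2], "turn": -0.12, "claw": -1},
    {"dp": [-48.5, -55, -2], "turn": -0.12, "claw": -1},
    {"dp": [-48.5, -55, -2], "turn": -0.12, "claw": -1},
    {"dp": [-48.5, -55, -2], "turn": -0.12, "claw": -1},
    {"dp": [-48.5, -55, -2], "turn": -0.12, "claw": -1},
    {"dp": [-48.5, -55, -2], "turn": -0.12, "claw": -1},
    {"dp": [-48.5, -55, -2], "turn": -0.12, "claw": -1},
    {"dp": [-48.5, -55, -2], "turn": -0.12, "claw": -1},
    {"dp": [-48.5, -55, -2], "turn": -0.12, "claw": -1},
    {"dp": [-48.5, -55, -2], "turn": -0.12, "claw": -1},
    {"dp": [-48.5, -55, -2], "turn": -0.12, "claw": -1},
    {"dp": [-48.5, -55, -2], "turn": -0.12, "claw": -1},
    {"dp": [-48.5, -55, -2], "turn": -0.12, "claw": -1},
    {"dp": [-48.5, -55, -2], "turn": -0.12, "claw": -1}
  ]
}}

```text
clock: 1.77
eef_pos: [0.5008, -0.0005, 0.2507]
tcp_rot: [-0.21, -3.133, -0.001]
force: [-0.2, 0.2, -1.7]
width: -0.0002
finger_force: 0.0
```

Run:
```python
from h import *
st=observe(); print(st["clock"],st["eef_pos"],R.from_rotvec(st["tcp_rot"]).as_matrix().round(3))
s=snapshot("wrist"); cv2.imwrite("pics/w1.png",s["image"]); P=cloud(s,st); print(np.round(s["tool_from_camera"],3)); np.savez("pics/w1.npz",P=P,z=s["range_z"],im=s["image"])
```

```text
1.7667 [ 5.00783103e-01 -4.51896334e-04  2.50661865e-01] [[-0.991  0.134 -0.001]
 [ 0.134  0.991  0.   ]
 [ 0.002  0.    -1.   ]]
[[ 0.001 -0.96  -0.279  0.07 ]
 [ 1.     0.001  0.    -0.   ]
 [-0.    -0.279  0.96  -0.141]
 [ 0.     0.     0.     1.   ]]
```

View pics/w1.png

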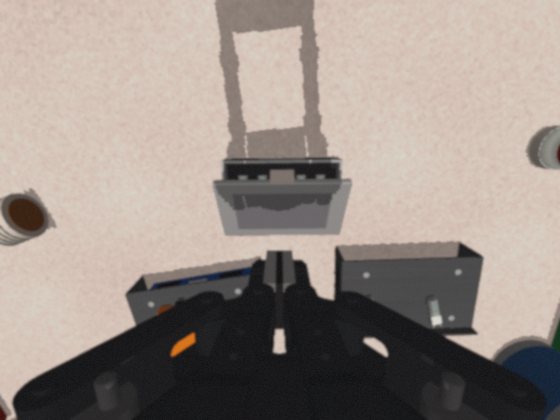

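The wrist view shows the case (rows 158–235, cols 215–350) nearly square to the tool, lid front edge at row 181, case front wall at row 160; the empty riser's front edge runs (336,246)–(462,242).

Run:
```python
from h import *
d=np.load("pics/w1.npz");P=d["P"]
for n,v,us in (("caseFtop",[160,161,162],(230,335)),("lidfront",[182,183,184],(218,346)),("lidrear",[230,231,232],(228,336)),("shelf",[150],(230,330))):
    for u in us: print(n,u,[np.round(P[w,u]*1000,1).tolist() for w in v])
# case near field
C=P[150:240,205:358].reshape(-1,3)
Q=C[(C[:,2]>.025)&(C[:,2]<.036)&(C[:,0]<.49)]; r=cv2.minAreaRect((Q[:,:2]*1000).astype(np.float32)); print("rim",len(Q),r)
Q=C[(C[:,2]>.04)]; r=cv2.minAreaRect((Q[:,:2]*1000).astype(np.float32)); print("lid",len(Q),r)
A=np.c_[Q,np.ones(len(Q))]; c=np.linalg.lstsq(np.c_[Q[:,:2],np.ones(len(Q))],Q[:,2],rcond=None)[0]; print("lid slope",c,np.arctan(np.hypot(*c[:2])),np.degrees(np.arctan2(c[1],c[0])))
D=P[235:340,325:490].reshape(-1,3); Q=D[abs(D[:,2]-.048)<.004]; print("riser",len(Q),cv2.minAreaRect((Q[:,:2]*1000).astype(np.float32)), np.median(Q[:,2]))
e=[]
for u in range(348,460):
    col=P[235:330,u]; k=np.where(abs(col[:,2]-.048)<.004)[0]
    if len(k): e.append(col[k[0]][:2])
e=np.array(e); f=np.polyfit(e[:,1],e[:,0],1); print("riser front x=",f[0],"*y+",f[1],"yaw",np.degrees(np.arctan(-f[0])),e[[0,-1]])
```

```text
caseFtop 230 [[458.5, -55.9, 28.0], [459.4, -55.5, 31.9], [460.7, -55.9, 30.6]]
caseFtop 335 [[475.5, 72.7, 30.6], [476.7, 72.6, 30.7], [480.0, 75.3, 14.9]]
lidfront 218 [[475.4, -62.7, 84.7], [476.4, -62.9, 85.1], [477.1, -62.5, 87.6]]
lidfront 346 [[493.6, 72.9, 85.1], [494.4, 72.6, 86.0], [495.3, 72.4, 87.0]]
lidrear 228 [[543.9, -71.7, 42.7], [545.5, -72.1, 41.9], [546.9, -72.4, 41.7]]
lidrear 336 [[562.7, 65.0, 41.4], [563.9, 64.9, 41.8], [565.9, 65.0, 40.1]]
shelf 230 [[447.8, -58.9, -2.1]]
shelf 330 [[465.4, 72.9, -1.6]]
rim 444 ((477.8229675292969, 5.085029602050781), (150.1134796142578, 23.711761474609375), 83.0146713256836)
lid 7188 ((495.088134765625, 2.9281692504882812), (149.57672119140625, 128.3448944091797), 83.01271057128906)
lid slope [-0.86390805  0.10528165  0.51345921] 0.7161616006162949 173.051812214502
riser 7400 ((666.2765502929688, 153.65164184570312), (184.51304626464844, 109.17512512207031), 84.5446548461914) 0.047584225837238286
riser front x= 0.09773317713046022 *y+ 0.5973236686553458 yaw -5.581971036999414 [[0.60416581 0.0764697 ]
 [0.61914778 0.21958518]]
```

Call:
{"method": "servo_tool", "body": {
  "increments": [
    {"dp": [0.3, 0.3, 3], "turn": 0, "claw": -1},
    {"dp": [0.3, 0.3, 7], "turn": 0, "claw": -1},
    {"dp": [0.3, 0.3, 11], "turn": 0, "claw": -1},
    {"dp": [0.3, 0.3, 14], "turn": 0, "claw": -1},
    {"dp": [0.3, 0.3, 15.5], "turn": 0, "claw": -1},
    {"dp": [0.3, 0.3, 16], "turn": 0, "claw": -1},
    {"dp": [0.3, 0.3, 16.5], "turn": 0, "claw": -1},
    {"dp": [0.3, 0.3, 17], "turn": 0, "claw": -1},
    {"dp": [0.3, 0.3, 17.4], "turn": 0, "claw": -1},
    {"dp": [0.3, 0.3, 17.8], "turn": 0, "claw": -1},
    {"dp": [0.3, 0.3, 18.2], "turn": 0, "claw": -1},
    {"dp": [0.3, 0.3, 18.6], "turn": 0, "claw": -1},
    {"dp": [0.3, 0.3, 19], "turn": 0, "claw": -1},
    {"dp": [0.3, 0.3, 19.4], "turn": 0, "claw": -1},
    {"dp": [0.3, 0.3, 19.8], "turn": 0, "claw": -1},
    {"dp": [0.3, 0.3, 20.2], "turn": 0, "claw": -1},
    {"dp": [0.3, 0.3, 20.5], "turn": 0, "claw": -1},
    {"dp": [0.3, 0.3, 20.7], "turn": 0, "claw": -1},
    {"dp": [0.3, 0.3, 20.8], "turn": 0, "claw": -1}
  ]
}}

```text
clock: 3.4
eef_pos: [0.4978, 0.0041, 0.0427]
tcp_rot: [-0.205, -3.134, 0.0]
force: [-0.5, -0.6, 0.9]
width: -0.0001
finger_force: 0.5
```

Now finish the press in half-millimetre steps, a few at a time.

Call:
{"method": "servo_tool", "body": {
  "increments": [
    {"dp": [0, 0, 0.1], "turn": 0, "claw": -1},
    {"dp": [0, 0, 0.2], "turn": 0, "claw": -1},
    {"dp": [0, 0, 0.25], "turn": 0, "claw": -1},
    {"dp": [0, 0, 0.3], "turn": 0, "claw": -1},
    {"dp": [0, 0, 0.3], "turn": 0, "claw": -1}
  ]
}}

```text
clock: 3.82
eef_pos: [0.4984, 0.0041, 0.0403]
tcp_rot: [0.205, 3.135, -0.0]
force: [-0.3, 0.8, 0.0]
width: -0.0001
finger_force: 0.0
```

Call:
{"method": "servo_tool", "body": {
  "increments": [
    {"dp": [0, 0, 0.05], "turn": 0, "claw": -1},
    {"dp": [0, 0, 0.1], "turn": 0, "claw": -1},
    {"dp": [0, 0, 0.15], "turn": 0, "claw": -1},
    {"dp": [0, 0, 0.15], "turn": 0, "claw": -1}
  ]
}}

```text
clock: 4.15
eef_pos: [0.4985, 0.0041, 0.0399]
tcp_rot: [0.205, 3.135, -0.0]
force: [-3.8, 0.7, 9.5]
width: 0.0004
finger_force: 4.5
```

Call:
{"method": "servo_tool", "body": {
  "increments": [
    {"dp": [0, 0, -2], "turn": 0, "claw": -1},
    {"dp": [0, 0, -5], "turn": 0, "claw": -1},
    {"dp": [0, 0, -9], "turn": -0.12, "claw": 0.18},
    {"dp": [-0.4, -3, -13], "turn": -0.24, "claw": 0.18},
    {"dp": [-0.8, -6, -15], "turn": -0.36, "claw": 0.18},
    {"dp": [-1.2, -9, -15], "turn": -0.48, "claw": 0.18},
    {"dp": [-1.45, -10.7, -15], "turn": -0.6, "claw": 0.18},
    {"dp": [-1.45, -10.7, -15], "turn": -0.72, "claw": 0.18},
    {"dp": [-1.45, -10.7, -15], "turn": -0.84, "claw": 0.18},
    {"dp": [-1.45, -10.7, -15], "turn": -0.96, "claw": 0.18},
    {"dp": [-1.45, -10.7, -15], "turn": -1.08, "claw": 0.18},
    {"dp": [-1.45, -10.7, -15], "turn": -1.2, "claw": 0.18},
    {"dp": [-1.45, -10.7, -15], "turn": -1.32, "claw": 0.18},
    {"dp": [-1.45, -10.7, -15], "turn": -1.44, "claw": 0.18},
    {"dp": [-1.45, -10.7, -15], "turn": -1.56, "claw": 0.18},
    {"dp": [-1.45, -10.7, -15], "turn": -1.56, "claw": 0.18},
    {"dp": [-1.45, -10.7, -15], "turn": -1.56, "claw": 0.18}
  ]
}}

```text
clock: 5.57
eef_pos: [0.4968, -0.0276, 0.1673]
tcp_rot: [1.652, -2.545, 0.32]
force: [-0.1, -0.9, -0.5]
width: 0.0503
finger_force: 0.0
```

Run:
```python
from h import *
st=observe(); print(st["clock"],st["eef_pos"],st["qpos"].round(2),st["width"],R.from_rotvec(st["tcp_rot"]).as_matrix().round(3))
s=snapshot("wrist"); P=cloud(s,st); im=s["image"]; a=snapshot("side")
cv2.imwrite("pics/w2.png",np.vstack([cv2.resize(im,(400,300)),cv2.resize(a["image"][120:300,180:420],(400,300))])); np.savez("pics/w2.npz",P=P,z=s["range_z"],im=im)
for nm,Q in (("w",P.reshape(-1,3)),("s",cloud(a).reshape(-1,3))):
    Q=Q[(Q[:,0]>.44)&(Q[:,0]<.585)&(Q[:,1]>-.09)&(Q[:,1]<.1)]; Q=Q[(Q[:,2]>.034)&(Q[:,2]<.06)]
    print(nm,len(Q),np.median(Q[:,2]),np.percentile(Q[:,2],[2,98]),cv2.minAreaRect((Q[:,:2]*1000).astype(np.float32)))
```

```text
5.5667 [ 0.49679546 -0.02759208  0.16733465] [ 0.05 -0.04  2.08 -0.26  1.09 -2.55] 0.05025977903414131 [[-0.411 -0.911  0.038]
 [-0.892  0.393 -0.224]
 [ 0.189 -0.126 -0.974]]
w 12249 0.038890117577841 [0.03736019 0.04032137] ((511.1962890625, 1.0719985961914062), (149.88363647460938, 95.15497589111328), 82.97111511230469)
s 1177 0.03916089843863946 [0.03524471 0.04275238] ((509.22955322265625, -2.1266326904296875), (153.7165069580078, 94.00140380859375), 82.50177764892578)
```

View pics/w2.png

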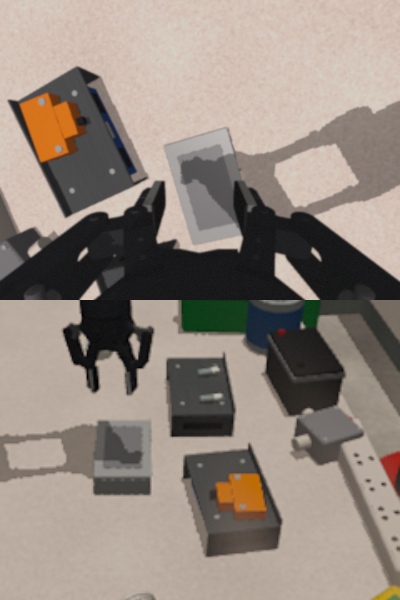

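The lid is shut (top face 39 mm, flat; case at (511,1), yaw −7°), with the case unmoved. Joint 6 hit its limit, tilting the tool; I turn back the other way.

Call:
{"method": "servo_tool", "body": {
  "increments": [
    {"dp": [0, 0, 0], "turn": 0.12, "claw": 0.18},
    {"dp": [0, 0, 0], "turn": 0.24, "claw": 0.18},
    {"dp": [0, 0, 0], "turn": 0.36, "claw": 0.18},
    {"dp": [0, 0, 0], "turn": 0.48, "claw": 0.18},
    {"dp": [0, 0, 0], "turn": 0.6, "claw": 0.18},
    {"dp": [0, 0, 0], "turn": 0.72, "claw": 0.18},
    {"dp": [0, 0, 0], "turn": 0.84, "claw": 0.18},
    {"dp": [0, 0, 0], "turn": 0.96, "claw": 0.18}
  ]
}}

```text
clock: 6.33
eef_pos: [0.4972, -0.0288, 0.168]
tcp_rot: [-0.281, 3.092, -0.354]
force: [-0.9, 0.1, 0.3]
width: 0.0503
finger_force: 0.0
```

Run:
```python
from h import *
st=observe(); print(st["clock"],st["eef_pos"],st["qpos"].round(2),R.from_rotvec(st["tcp_rot"]).as_matrix().round(3))
```

```text
6.3333 [ 0.49719451 -0.02875773  0.16796092] [ 0.05 -0.04  2.08 -0.26  1.09 -1.59] [[-0.984 -0.176  0.037]
 [-0.18   0.958 -0.223]
 [ 0.004 -0.226 -0.974]]
```

Call:
{"method": "servo_tool", "body": {
  "increments": [
    {"dp": [0, 0, 0], "turn": 0.12, "claw": 0.18},
    {"dp": [0, 0, 0], "turn": 0.24, "claw": 0.18},
    {"dp": [0, 0, 0], "turn": 0.36, "claw": 0.18},
    {"dp": [0, 0, 0], "turn": 0.48, "claw": 0.18},
    {"dp": [0, 0, 0], "turn": 0.6, "claw": 0.18},
    {"dp": [0, 0, 0], "turn": 0.72, "claw": 0.18},
    {"dp": [0, 0, 0], "turn": 0.84, "claw": 0.18},
    {"dp": [0, 0, 0], "turn": 0.96, "claw": 0.18},
    {"dp": [0, 0, 0], "turn": 1.08, "claw": 0.18},
    {"dp": [0, 0, 0], "turn": 1.2, "claw": 0.18},
    {"dp": [0, 0, 0], "turn": 1.32, "claw": 0.18},
    {"dp": [0, 0, 0], "turn": 1.44, "claw": 0.18},
    {"dp": [0, 0, 0], "turn": 1.56, "claw": 0.18},
    {"dp": [0, 0, 0], "turn": 1.68, "claw": 0.18},
    {"dp": [0, 0, 0], "turn": 1.8, "claw": 0.18},
    {"dp": [0, 0, 0], "turn": 1.92, "claw": 0.18},
    {"dp": [0, 0, 0], "turn": 2.04, "claw": 0.18},
    {"dp": [0, 0, 0], "turn": 2.16, "claw": 0.18},
    {"dp": [0, 0, 0], "turn": 2.28, "claw": 0.18},
    {"dp": [0, 0, 0], "turn": 2.4, "claw": 0.18}
  ]
}}

```text
clock: 8.0
eef_pos: [0.4972, -0.0288, 0.1679]
tcp_rot: [2.616, 1.301, -0.098]
force: [0.3, 0.2, -0.4]
width: 0.0503
finger_force: 0.0
```

Call:
{"method": "servo_tool", "body": {
  "increments": [
    {"dp": [0, 0, 0], "turn": 0.12, "claw": 0.18},
    {"dp": [0, 0, 0], "turn": 0.24, "claw": 0.18},
    {"dp": [0, 0, 0], "turn": 0.36, "claw": 0.18},
    {"dp": [0, 0, 0], "turn": 0.48, "claw": 0.18},
    {"dp": [0, 0, 0], "turn": 0.6, "claw": 0.18},
    {"dp": [0, 0, 0], "turn": 0.72, "claw": 0.18},
    {"dp": [0, 0, 0], "turn": 0.84, "claw": 0.18},
    {"dp": [0, 0, 0], "turn": 0.96, "claw": 0.18},
    {"dp": [0, 0, 0], "turn": 1.08, "claw": 0.18},
    {"dp": [0, 0, 0], "turn": 1.2, "claw": 0.18},
    {"dp": [0, 0, 0], "turn": 1.32, "claw": 0.18},
    {"dp": [0, 0, 0], "turn": 1.44, "claw": 0.18},
    {"dp": [0, 0, 0], "turn": 1.56, "claw": 0.18},
    {"dp": [0, 0, 0], "turn": 1.68, "claw": 0.18},
    {"dp": [0, 0, 0], "turn": 1.78, "claw": 0.18},
    {"dp": [0, 0, 0], "turn": 1.85, "claw": 0.18}
  ]
}}

```text
clock: 9.33
eef_pos: [0.4966, -0.0466, 0.172]
tcp_rot: [2.688, -1.285, 0.173]
force: [-1.2, -0.7, 0.4]
width: 0.0505
finger_force: 0.0
```

Run:
```python
from h import *
st=observe(); print(st["clock"],st["eef_pos"],st["qpos"].round(3),R.from_rotvec(st["tcp_rot"]).as_matrix().round(3))
```

```text
9.3333 [ 0.49655893 -0.04662747  0.17200663] [-0.011 -0.047  2.073 -0.216  1.086  2.55 ] [[ 0.625 -0.78   0.036]
 [-0.762 -0.619 -0.19 ]
 [ 0.171  0.091 -0.981]]
```

Call:
{"method": "servo_tool", "body": {
  "increments": [
    {"dp": [0, 0, 0], "turn": 0.12, "claw": 0.18},
    {"dp": [0, 0, 0], "turn": 0.24, "claw": 0.18},
    {"dp": [0, 0, 0], "turn": 0.24, "claw": 0.18}
  ]
}}

```text
clock: 9.58
eef_pos: [0.4898, -0.0919, 0.1791]
tcp_rot: [2.623, -1.571, 0.161]
force: [-0.7, 0.1, -0.2]
width: 0.0502
finger_force: 0.0
```

Run:
```python
from h import *
st=observe(); print(st["clock"],st["eef_pos"],st["qpos"].round(3),R.from_rotvec(st["tcp_rot"]).as_matrix().round(3))
```

```text
9.5833 [ 0.48982119 -0.0918661   0.1790685 ] [-0.157 -0.076  2.079 -0.129  1.073  2.552] [[ 0.469 -0.882  0.049]
 [-0.874 -0.471 -0.122]
 [ 0.131  0.014 -0.991]]
```

Call:
{"method": "servo_tool", "body": {
  "increments": [
    {"dp": [0, 0, 0], "turn": 0.12, "claw": 0.18},
    {"dp": [0, 0, 0], "turn": 0.24, "claw": 0.18},
    {"dp": [0, 0, 0], "turn": 0.34, "claw": 0.18},
    {"dp": [0, 0, 0], "turn": 0.34, "claw": 0.18}
  ]
}}

```text
clock: 9.92
eef_pos: [0.4706, -0.1426, 0.1779]
tcp_rot: [-2.445, 1.917, -0.132]
force: [0.4, 0.2, -0.3]
width: 0.0506
finger_force: 0.0
```

Run:
```python
from h import *
st=observe(); print(st["clock"],st["eef_pos"],st["qpos"].round(3),R.from_rotvec(st["tcp_rot"]).as_matrix().round(3))
```

```text
9.9167 [ 0.47064882 -0.14260525  0.17791587] [-0.347 -0.107  2.107  0.004  1.051  2.551] [[ 0.237 -0.968  0.086]
 [-0.97  -0.24  -0.028]
 [ 0.047 -0.077 -0.996]]
```

Call:
{"method": "servo_tool", "body": {
  "increments": [
    {"dp": [0, 0, 0], "turn": 0.1, "claw": 0.18},
    {"dp": [0, 0, 0], "turn": 0.15, "claw": 0.18},
    {"dp": [0, 0, 0], "turn": 0.15, "claw": 0.18}
  ]
}}

```text
clock: 10.17
eef_pos: [0.4595, -0.1665, 0.176]
tcp_rot: [-2.298, 2.026, -0.11]
force: [0.5, 0.5, 0.5]
width: 0.0501
finger_force: 0.0
```

Call:
{"method": "servo_tool", "body": {
  "increments": [
    {"dp": [0, 0, 0], "turn": -0.12, "claw": 0.18},
    {"dp": [0, 0, 0], "turn": -0.24, "claw": 0.18},
    {"dp": [0, 0, 0], "turn": -0.36, "claw": 0.18},
    {"dp": [0, 0, 0], "turn": -0.48, "claw": 0.18},
    {"dp": [0, 0, 0], "turn": -0.6, "claw": 0.18},
    {"dp": [0, 0, 0], "turn": -0.72, "claw": 0.18},
    {"dp": [0, 0, 0], "turn": -0.84, "claw": 0.18},
    {"dp": [0, 0, 0], "turn": -0.96, "claw": 0.18},
    {"dp": [0, 0, 0], "turn": -1.08, "claw": 0.18},
    {"dp": [0, 0, 0], "turn": -1.2, "claw": 0.18},
    {"dp": [0, 0, 0], "turn": -1.32, "claw": 0.18},
    {"dp": [0, 0, 0], "turn": -1.44, "claw": 0.18},
    {"dp": [0, 0, 0], "turn": -1.56, "claw": 0.18},
    {"dp": [0, 0, 0], "turn": -1.68, "claw": 0.18},
    {"dp": [0, 0, 0], "turn": -1.8, "claw": 0.18},
    {"dp": [0, 0, 0], "turn": -1.92, "claw": 0.18},
    {"dp": [0, 0, 0], "turn": -2.04, "claw": 0.18},
    {"dp": [0, 0, 0], "turn": -2.16, "claw": 0.18},
    {"dp": [0, 0, 0], "turn": -2.28, "claw": 0.18},
    {"dp": [0, 0, 0], "turn": -2.4, "claw": 0.18}
  ]
}}

```text
clock: 11.83
eef_pos: [0.4607, -0.1643, 0.1762]
tcp_rot: [2.744, 1.439, 0.151]
force: [0.5, 0.2, 0.7]
width: 0.0501
finger_force: 0.0
```

```bash
cat > go.py <<'E'
from h import *
import sys
def go(t,tx=None):
    st=observe(); M=R.from_rotvec(st["tcp_rot"]).as_matrix(); p=np.array(st["eef_pos"])
    print("t",round(st["clock"],2),"p",p.round(4),"q",st["qpos"].round(2),"F",st["force"].round(1),"yawx",np.degrees(np.arctan2(M[1,0],M[0,0])).round(2)); print(M.round(3))
    print("dp cm",(M.T@(np.array(t)-p)*100).round(2))
if __name__=="__main__": go([float(a) for a in sys.argv[1:4]])
E
python3 go.py .499 -.106 .17
```

```text
t 11.83 p [ 0.4607 -0.1643  0.1762] q [-0.43 -0.11  2.12  0.06  1.05  0.15] F [0.5 0.2 0.7] yawx 55.51
[[ 0.565  0.818  0.104]
 [ 0.822 -0.569  0.01 ]
 [ 0.068  0.08  -0.994]]
dp cm [ 6.91 -0.23  1.08]
```

Call:
{"method": "servo_tool", "body": {
  "increments": [
    {"dp": [2, 0, 0.3], "turn": -0.12, "claw": 0.18},
    {"dp": [4.5, -0.1, 0.7], "turn": -0.24, "claw": 0.18},
    {"dp": [6.9, -0.2, 1.1], "turn": -0.36, "claw": 0.18},
    {"dp": [6.9, -0.2, 1.1], "turn": -0.48, "claw": 0.18},
    {"dp": [6.9, -0.2, 1.1], "turn": -0.48, "claw": 0.18}
  ]
}}

```text
clock: 12.25
eef_pos: [0.4999, -0.1055, 0.1696]
tcp_rot: [2.309, 2.035, 0.131]
force: [0.4, 0.6, -0.5]
width: 0.0504
finger_force: 0.0
```

```bash
python3 go.py .498 -.106 .015
```

```text
t 12.25 p [ 0.4999 -0.1055  0.1696] q [-0.28 -0.07  2.09  0.05  1.02 -0.18] F [ 0.4  0.6 -0.5] yawx 82.87
[[ 0.124  0.987  0.104]
 [ 0.992 -0.126  0.01 ]
 [ 0.023  0.102 -0.995]]
dp cm [-0.44 -1.76 15.36]
```

Call:
{"method": "servo_tool", "body": {
  "increments": [
    {"dp": [-0.1, -0.4, 3.5], "turn": 0, "claw": 0.18},
    {"dp": [-0.2, -0.9, 7.5], "turn": 0, "claw": 0.18},
    {"dp": [-0.3, -1.3, 11], "turn": 0, "claw": 0.18},
    {"dp": [-0.4, -1.6, 14], "turn": 0, "claw": 0.18},
    {"dp": [-0.4, -1.8, 15.3], "turn": 0, "claw": 0.18},
    {"dp": [-0.4, -1.8, 15.3], "turn": 0, "claw": 0.18}
  ]
}}

```text
clock: 12.75
eef_pos: [0.4929, -0.106, 0.0115]
tcp_rot: [2.324, 2.029, 0.125]
force: [-0.2, 0.5, -0.7]
width: 0.0504
finger_force: 0.0
```

Call:
{"method": "servo_tool", "body": {
  "increments": [
    {"dp": [0.7, 0, 0.02], "turn": 0, "claw": 0.18},
    {"dp": [1.3, 0, 0.03], "turn": 0, "claw": 0.18},
    {"dp": [1.7, 0, 0.04], "turn": 0, "claw": 0.18},
    {"dp": [2.1, 0, 0.05], "turn": 0, "claw": 0.18},
    {"dp": [2.6, 0, 0.06], "turn": 0, "claw": 0.18},
    {"dp": [3.2, 0, 0.07], "turn": 0, "claw": 0.18},
    {"dp": [3.8, 0, 0.09], "turn": 0, "claw": 0.18},
    {"dp": [4.5, 0, 0.1], "turn": 0, "claw": 0.18},
    {"dp": [5.2, 0, 0.12], "turn": 0, "claw": 0.18},
    {"dp": [5.9, 0, 0.14], "turn": 0, "claw": 0.18},
    {"dp": [6.6, 0, 0.15], "turn": 0, "claw": 0.18},
    {"dp": [7.3, 0, 0.17], "turn": 0, "claw": 0.18},
    {"dp": [8, 0, 0.18], "turn": 0, "claw": 0.18},
    {"dp": [8.6, 0, 0.2], "turn": 0, "claw": 0.18},
    {"dp": [9.1, 0, 0.21], "turn": 0, "claw": 0.18},
    {"dp": [9.5, 0, 0.22], "turn": 0, "claw": 0.18},
    {"dp": [9.8, 0, 0.23], "turn": 0, "claw": 0.18},
    {"dp": [10, 0, 0.23], "turn": 0, "claw": 0.18}
  ]
}}

```text
clock: 14.25
eef_pos: [0.5102, -0.0076, 0.0156]
tcp_rot: [2.315, 2.028, 0.131]
force: [-1.2, -3.1, 2.1]
width: 0.0506
finger_force: 1.5
```

```bash
cat > case.py <<'E'
from h import *
import sys
def case(n):
    st=observe(); s=snapshot(n); P=cloud(s,st); im=s["image"].astype(int)
    x0,x1,y0,y1=[float(a) for a in sys.argv[2:6]]
    m=(P[...,0]>x0)&(P[...,0]<x1)&(P[...,1]>y0)&(P[...,1]<y1)&(abs(P[...,2]-.039)<.0045)&(im.mean(-1)>45)
    k,l,stt,c=cv2.connectedComponentsWithStats(m.astype(np.uint8)); i=1+stt[1:,4].argmax(); Q=P[l==i]
    (cx,cy),(w,h),a=cv2.minAreaRect((Q[:,:2]*1000).astype(np.float32))
    print(n,len(Q),"c",round(cx,1),round(cy,1),"size",round(w,1),round(h,1),"ang",round(a,2),"z",np.percentile(Q[:,2],[2,50,98]).round(4))
    return s,P
for n in sys.argv[1].split(","):
    s,P=case(n)
    if len(sys.argv)>6: cv2.imwrite(f"pics/{sys.argv[6]}_{n}.png",s["image"])
E
python3 go.py .5 .06 .015; python3 case.py side,wrist .43 .60 -.09 .28 p1
```

```text
t 14.25 p [ 0.5102 -0.0076  0.0156] q [-0.08  0.14  2.21  0.03  0.69  0.03] F [-1.2 -3.1  2.1] yawx 82.5
[[ 0.131  0.986  0.104]
 [ 0.991 -0.132  0.01 ]
 [ 0.024  0.102 -0.995]]
dp cm [ 6.57 -1.91  0.03]
side 160 c 507.7 21.0 size 45.7 49.7 ang 87.44 z [0.0351 0.0391 0.0426]
wrist 60697 c 516.5 53.8 size 111.0 95.5 ang 82.24 z [0.0373 0.0388 0.0402]
```

View pics/p1_wrist.png

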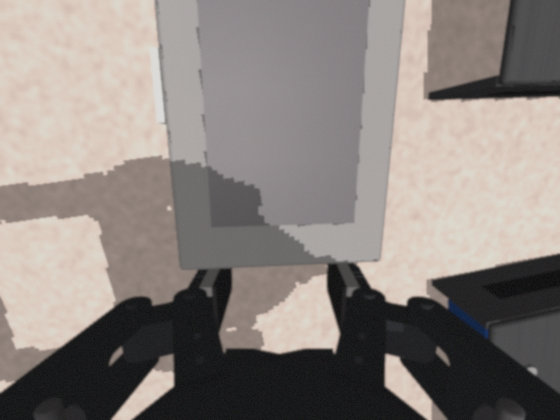

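The fingertips (cols 205 and 345, row 265) sit flat and centred on the case's side, clip visible at left (157,85). Continue the push.

Call:
{"method": "servo_tool", "body": {
  "increments": [
    {"dp": [0.4, 0, 0.01], "turn": 0, "claw": 0.18},
    {"dp": [0.9, 0, 0.02], "turn": 0, "claw": 0.18},
    {"dp": [1.5, 0, 0.04], "turn": -0.01, "claw": 0.18},
    {"dp": [2.2, 0, 0.05], "turn": -0.01, "claw": 0.18},
    {"dp": [2.9, 0, 0.07], "turn": -0.01, "claw": 0.18},
    {"dp": [3.6, 0, 0.09], "turn": -0.02, "claw": 0.18},
    {"dp": [4.3, 0, 0.1], "turn": -0.02, "claw": 0.18},
    {"dp": [5, 0, 0.12], "turn": -0.02, "claw": 0.18},
    {"dp": [5.7, 0, 0.14], "turn": -0.03, "claw": 0.18},
    {"dp": [6.4, 0, 0.15], "turn": -0.03, "claw": 0.18},
    {"dp": [7.1, 0, 0.17], "turn": -0.03, "claw": 0.18},
    {"dp": [7.8, 0, 0.19], "turn": -0.04, "claw": 0.18},
    {"dp": [8.4, 0, 0.2], "turn": -0.04, "claw": 0.18},
    {"dp": [8.9, 0, 0.21], "turn": -0.04, "claw": 0.18},
    {"dp": [9.2, 0, 0.22], "turn": -0.04, "claw": 0.18},
    {"dp": [9.4, 0, 0.22], "turn": -0.04, "claw": 0.18}
  ]
}}

```text
clock: 15.68
eef_pos: [0.5229, 0.0856, 0.0159]
tcp_rot: [2.273, 2.073, 0.13]
force: [0.1, -1.4, -0.9]
width: 0.0501
finger_force: 0.7
```

```bash
python3 go.py .5 .06 .015; python3 case.py side,wrist .43 .60 -.09 .28 p2
```

```text
t 15.68 p [0.5229 0.0856 0.0159] q [ 0.12  0.17  2.17 -0.    0.7   0.21] F [ 0.1 -1.4 -0.9] yawx 84.78
[[ 0.091  0.99   0.105]
 [ 0.996 -0.092  0.01 ]
 [ 0.02   0.103 -0.994]]
dp cm [-2.76 -2.04 -0.18]
side 156 c 519.7 116.0 size 49.4 51.3 ang 0.96 z [0.0349 0.039  0.0419]
wrist 60654 c 527.0 147.2 size 111.3 95.3 ang 84.83 z [0.0374 0.0388 0.0402]
```

Call:
{"method": "servo_tool", "body": {
  "increments": [
    {"dp": [-1, 0, 0], "turn": 0, "claw": 0.18},
    {"dp": [-2, 0, -1], "turn": 0, "claw": 0.18},
    {"dp": [-2, 0, -5], "turn": -0.12, "claw": 0.6},
    {"dp": [-2, 0, -9], "turn": -0.24, "claw": 0.6},
    {"dp": [-2, 0, -12], "turn": -0.36, "claw": 0.6},
    {"dp": [-2, -3, -12], "turn": -0.48, "claw": 0.6},
    {"dp": [-1, -6, -12], "turn": -0.6, "claw": 0.6},
    {"dp": [1, -8, -12], "turn": -0.72, "claw": 0.6},
    {"dp": [4, -8, -12], "turn": -0.84, "claw": 0.6},
    {"dp": [7, -8, -12], "turn": -0.96, "claw": 0.6},
    {"dp": [8, -8, -12], "turn": -1.08, "claw": 0.6},
    {"dp": [8, -8, -12], "turn": -1.2, "claw": 0.6},
    {"dp": [8, -8, -12], "turn": -1.32, "claw": 0.6},
    {"dp": [8, -8, -12], "turn": -1.44, "claw": 0.6},
    {"dp": [8, -8, -12], "turn": -1.56, "claw": 0.6},
    {"dp": [8, -8, -12], "turn": -1.57, "claw": 0.6},
    {"dp": [8, -8, -12], "turn": -1.57, "claw": 0.6}
  ]
}}

```text
clock: 17.2
eef_pos: [0.4386, 0.1702, 0.1291]
tcp_rot: [0.147, 3.033, 0.023]
force: [0.6, -0.2, -0.2]
width: 0.0686
finger_force: 0.0
```

```bash
python3 go.py .443 .1745 .012; python3 case.py side,wrist .43 .60 -.09 .28 p3
python3 - <<'E'
from h import *
st=observe(); s=snapshot("wrist"); P=cloud(s,st); im=s["image"].astype(int)
D=P.reshape(-1,3); Q=D[(abs(D[:,2]-.0475)<.004)&(D[:,0]>.595)&(D[:,1]>.04)&(D[:,1]<.26)&(D[:,0]<.73)]
print("riser",len(Q),cv2.minAreaRect((Q[:,:2]*1000).astype(np.float32)))
E
```

```text
t 17.2 p [0.4386 0.1702 0.1291] q [ 0.34 -0.11  2.2  -0.03  0.94 -1.12] F [ 0.6 -0.2 -0.2] yawx 174.39
[[-0.99   0.096  0.105]
 [ 0.097  0.995  0.01 ]
 [-0.104  0.02  -0.994]]
dp cm [ 0.83  0.23 11.7 ]
side 887 c 528.9 168.0 size 157.2 95.2 ang 84.21 z [0.0354 0.039  0.0425]
wrist 11331 c 529.0 170.8 size 149.2 96.3 ang 84.57 z [0.0365 0.0387 0.0399]
riser 0 ((0.0, 0.0), (0.0, 0.0), 0.0)
```

Call:
{"method": "servo_tool", "body": {
  "increments": [
    {"dp": [0.2, 0.1, 3], "turn": 0, "claw": 0.6},
    {"dp": [0.5, 0.1, 6.5], "turn": 0, "claw": 0.6},
    {"dp": [0.7, 0.2, 9.5], "turn": 0, "claw": 0.6},
    {"dp": [0.8, 0.2, 11.2], "turn": 0, "claw": 0.6},
    {"dp": [0.8, 0.2, 11.7], "turn": 0, "claw": 0.6},
    {"dp": [0.8, 0.2, 11.7], "turn": 0, "claw": 0.6}
  ]
}}

```text
clock: 17.85
eef_pos: [0.4415, 0.1743, 0.0098]
tcp_rot: [0.143, 3.037, 0.021]
force: [-0.7, -0.6, -0.5]
width: 0.0683
finger_force: 0.0
```

Call:
{"method": "servo_tool", "body": {
  "increments": [
    {"dp": [-1, 0, 0.1], "turn": 0, "claw": 0.6},
    {"dp": [-2, 0, 0.21], "turn": 0, "claw": 0.6},
    {"dp": [-2.6, 0, 0.27], "turn": 0, "claw": 0.6},
    {"dp": [-3, 0, 0.31], "turn": 0, "claw": 0.6},
    {"dp": [-3.4, 0, 0.36], "turn": 0, "claw": 0.6},
    {"dp": [-3.9, 0, 0.41], "turn": 0, "claw": 0.6},
    {"dp": [-4.5, -0.04, 0.47], "turn": 0, "claw": 0.6},
    {"dp": [-5.2, -0.06, 0.54], "turn": 0, "claw": 0.6},
    {"dp": [-5.9, -0.09, 0.62], "turn": 0, "claw": 0.6},
    {"dp": [-6.6, -0.12, 0.69], "turn": 0, "claw": 0.6},
    {"dp": [-7.3, -0.15, 0.76], "turn": 0, "claw": 0.6},
    {"dp": [-7.9, -0.18, 0.83], "turn": 0, "claw": 0.6},
    {"dp": [-8.4, -0.2, 0.88], "turn": 0, "claw": 0.6},
    {"dp": [-8.7, -0.22, 0.91], "turn": 0, "claw": 0.6},
    {"dp": [-8.8, -0.22, 0.92], "turn": 0, "claw": 0.6}
  ]
}}

```text
clock: 19.1
eef_pos: [0.5316, 0.1645, 0.0112]
tcp_rot: [0.142, 3.034, 0.023]
force: [-3.0, 0.6, 1.8]
width: 0.0686
finger_force: 1.4
```

```bash
python3 go.py .443 .1745 .012
cat > fit.py <<'E'
from h import *
import sys
st=observe(); s=snapshot("wrist"); P=cloud(s,st); im=s["image"]; cv2.imwrite(f"pics/{sys.argv[1]}.png",im); np.savez(f"pics/{sys.argv[1]}.npz",P=P,im=im)
E
python3 fit.py f1; python3 case.py side .43 .72 0 .28 f1
```

```text
t 19.1 p [0.5316 0.1645 0.0112] q [ 0.27  0.22  2.11 -0.03  0.7  -1.19] F [-3.   0.6  1.8] yawx 174.59
[[-0.99   0.092  0.105]
 [ 0.094  0.996  0.01 ]
 [-0.104  0.02  -0.994]]
dp cm [ 8.85  0.18 -1.  ]
side 686 c 574.1 160.6 size 156.0 78.0 ang 84.21 z [0.0353 0.0389 0.0424]
```

View pics/f1.png

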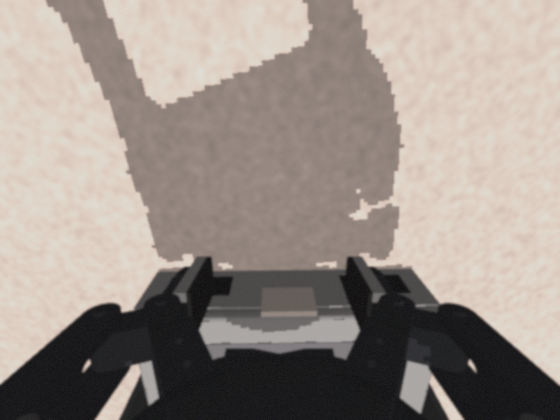

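Call:
{"method": "servo_tool", "body": {
  "increments": [
    {"dp": [-0.3, 0, 0.03], "turn": 0, "claw": 0.6},
    {"dp": [-0.8, -0.02, 0.08], "turn": 0, "claw": 0.6},
    {"dp": [-1.4, -0.04, 0.15], "turn": 0, "claw": 0.6},
    {"dp": [-2, -0.06, 0.21], "turn": 0, "claw": 0.6},
    {"dp": [-2.6, -0.08, 0.27], "turn": 0, "claw": 0.6},
    {"dp": [-3.2, -0.1, 0.33], "turn": 0, "claw": 0.6},
    {"dp": [-3.8, -0.12, 0.4], "turn": 0, "claw": 0.6},
    {"dp": [-4.4, -0.14, 0.46], "turn": 0, "claw": 0.6},
    {"dp": [-5, -0.16, 0.52], "turn": 0, "claw": 0.6},
    {"dp": [-5.5, -0.18, 0.57], "turn": 0, "claw": 0.6},
    {"dp": [-6, -0.2, 0.63], "turn": 0, "claw": 0.6},
    {"dp": [-6.4, -0.2, 0.67], "turn": 0, "claw": 0.6},
    {"dp": [-6.6, -0.2, 0.69], "turn": 0, "claw": 0.6},
    {"dp": [-6.7, -0.2, 0.7], "turn": 0, "claw": 0.6},
    {"dp": [-6.7, -0.2, 0.7], "turn": 0, "claw": 0.6}
  ]
}}

```text
clock: 20.45
eef_pos: [0.5981, 0.1564, 0.0113]
tcp_rot: [0.142, 3.034, 0.023]
force: [-1.5, -0.3, -0.5]
width: 0.0684
finger_force: 0.3
```

Call:
{"method": "servo_tool", "body": {
  "increments": [
    {"dp": [1, 0, 0], "turn": 0, "claw": 0.6},
    {"dp": [2, 0, -1], "turn": 0, "claw": 0.6},
    {"dp": [4, 0, -4], "turn": 0, "claw": 0.6},
    {"dp": [5, 0, -7], "turn": 0, "claw": 0.6},
    {"dp": [6, 0, -10], "turn": 0, "claw": 0.6},
    {"dp": [7, 0, -13], "turn": 0, "claw": 0.6},
    {"dp": [7, 0, -14], "turn": 0, "claw": 0.6},
    {"dp": [7, 0, -14], "turn": 0, "claw": 0.6},
    {"dp": [7, 0, -14], "turn": 0, "claw": 0.6}
  ]
}}

```text
clock: 21.2
eef_pos: [0.5142, 0.1617, 0.1437]
tcp_rot: [0.141, 3.032, 0.024]
force: [-0.2, -0.2, -0.3]
width: 0.0684
finger_force: 0.0
```

```bash
python3 go.py .6 .16 .012; python3 fit.py f2
python3 - <<'E'
from h import *
s=snapshot("side"); P=cloud(s); np.savez("pics/s2.npz",P=P,im=s["image"]); a=cv2.resize(s["image"][130:220,240:360],(600,450),interpolation=cv2.INTER_NEAREST); cv2.imwrite("pics/s2.png",a)
E
```

```text
t 21.2 p [0.5142 0.1617 0.1437] q [ 0.27  0.01  2.06 -0.02  0.96 -1.2 ] F [-0.2 -0.2 -0.3] yawx 174.62
[[-0.99   0.092  0.107]
 [ 0.093  0.996  0.011]
 [-0.106  0.021 -0.994]]
dp cm [-7.12  0.34 14.01]
```

View pics/f2.png

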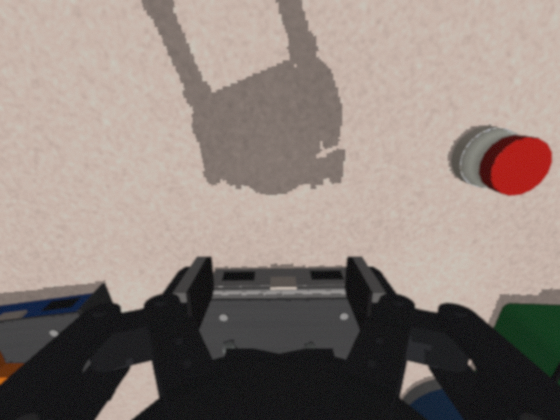

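Run:
```python
from h import *
d=np.load("pics/f2.npz");P=d["P"];g=d["im"].mean(-1)
for u in (225,285,340):
    print(u); print(np.c_[np.arange(262,304),g[262:304,u].round(),(P[262:304,u]*1000).round(1)][::1 if u==225 else 2].tolist())
```

```text
225
[[262.0, 182.0, 595.1, 97.2, -2.3], [263.0, 180.0, 595.4, 97.4, -0.5], [264.0, 178.0, 596.8, 97.1, -0.8], [265.0, 169.0, 598.5, 96.8, -1.5], [266.0, 145.0, 599.8, 96.6, -1.5], [267.0, 122.0, 601.2, 96.3, -1.7], [268.0, 102.0, 601.7, 96.4, -0.4], [269.0, 82.0, 603.1, 96.1, -0.6], [270.0, 65.0, 602.2, 96.8, 2.8], [271.0, 51.0, 602.6, 97.0, 4.3], [272.0, 33.0, 601.6, 97.7, 7.8], [273.0, 27.0, 601.8, 97.9, 9.4], [274.0, 21.0, 602.2, 98.0, 10.7], [275.0, 17.0, 601.6, 98.6, 13.6], [276.0, 15.0, 602.6, 98.4, 14.0], [277.0, 15.0, 602.2, 98.9, 16.5], [278.0, 13.0, 602.2, 99.2, 18.4], [279.0, 28.0, 602.1, 99.5, 20.4], [280.0, 41.0, 602.9, 99.5, 21.0], [281.0, 54.0, 602.7, 99.8, 23.2], [282.0, 62.0, 603.1, 99.9, 24.2], [283.0, 63.0, 602.2, 100.6, 27.4], [284.0, 65.0, 603.4, 100.4, 27.4], [285.0, 68.0, 602.8, 100.9, 30.0], [286.0, 76.0, 603.5, 100.9, 30.8], [287.0, 70.0, 603.3, 101.2, 32.7], [288.0, 68.0, 603.3, 101.4, 34.3], [289.0, 81.0, 603.0, 101.8, 36.4], [290.0, 99.0, 603.1, 102.0, 37.9], [291.0, 118.0, 604.5, 101.7, 37.6], [292.0, 134.0, 605.1, 101.8, 38.5], [293.0, 144.0, 606.5, 101.
[... 1152 characters left out ...]
4.0, 172.0, 611.0, 224.9, -2.1], [266.0, 119.0, 613.5, 224.8, -1.9], [268.0, 77.0, 614.9, 224.4, -0.0], [270.0, 51.0, 614.4, 223.4, 4.6], [272.0, 39.0, 613.4, 222.3, 9.8], [274.0, 29.0, 612.6, 221.3, 14.6], [276.0, 16.0, 429.2, 166.7, 276.7], [278.0, 26.0, 614.3, 220.2, 19.4], [280.0, 57.0, 614.0, 219.4, 23.3], [282.0, 67.0, 613.3, 218.5, 27.6], [284.0, 74.0, 613.7, 217.8, 30.4], [286.0, 72.0, 612.8, 216.9, 34.9], [288.0, 90.0, 614.4, 216.6, 36.0], [290.0, 132.0, 614.9, 216.1, 38.5], [292.0, 138.0, 617.2, 216.0, 38.7], [294.0, 104.0, 619.8, 216.0, 38.5], [296.0, 87.0, 621.5, 215.8, 39.4], [298.0, 53.0, 618.6, 214.4, 46.0], [300.0, 66.0, 619.2, 214.0, 48.2], [302.0, 69.0, 621.5, 213.9, 48.3]]
```

The view shows the case front wall (rows 270–290) standing a few mm proud of the riser's deck edge (row 298), nearly parallel. I fit both lines.

```bash
cat > gap.py <<'E'
from h import *
import sys
P=np.load(f"pics/{sys.argv[1]}.npz")["P"][200:320]
y0,y1=.08,.235
B=P.reshape(-1,3); B=B[(B[:,1]>y0)&(B[:,1]<y1)&(B[:,0]>.585)&(B[:,0]<.63)]
def line(Q):
    for _ in range(4):
        f=np.polyfit(Q[:,1]-.158,Q[:,0],1); r=Q[:,0]-np.polyval(f,Q[:,1]-.158); Q=Q[abs(r)<max(.0008,2*r.std())]
    return f,r.std(),len(Q)
m=(B[:,2]>.006)&(B[:,2]<.033)&(abs(B[:,1]-.1615)>.017)&(B[:,0]>.598)
w=line(B[m])
D=B[(B[:,2]>.0425)&(B[:,2]<.0465)]; d=line(D)
for n,(f,s,k) in (("wall",w),("deck",d)): print(n,"x@y158",round(f[1]*1000,2),"yaw",round(-np.degrees(np.arctan(f[0])),2),"sd",round(s*1000,2),k)
print("gap mm",round((d[0][1]-w[0][1])*995,2))
E
python3 gap.py f2
```

```text
wall x@y158 607.95 yaw -5.2 sd 0.51 1376
deck x@y158 613.16 yaw -5.6 sd 0.46 195
gap mm 5.18
```

Call:
{"method": "servo_tool", "body": {
  "increments": [
    {"dp": [0, 0, 3], "turn": 0, "claw": 0.6},
    {"dp": [-1, 0, 6.5], "turn": 0.005, "claw": 0.6},
    {"dp": [-3, 0, 10], "turn": 0.005, "claw": 0.6},
    {"dp": [-5, 0, 12.5], "turn": 0.005, "claw": 0.6},
    {"dp": [-5, 0, 13.8], "turn": 0.005, "claw": 0.6},
    {"dp": [-6, 0, 13.9], "turn": 0.005, "claw": 0.6},
    {"dp": [-6.7, 0, 14], "turn": 0.005, "claw": 0.6},
    {"dp": [-7, 0, 14], "turn": 0.005, "claw": 0.6},
    {"dp": [-7.1, 0, 14], "turn": 0.005, "claw": 0.6},
    {"dp": [-7.2, 0, 14], "turn": 0.005, "claw": 0.6},
    {"dp": [-7.3, 0, 14], "turn": 0.005, "claw": 0.6},
    {"dp": [-7.4, 0, 14], "turn": 0.005, "claw": 0.6},
    {"dp": [-7.4, 0, 14], "turn": 0.005, "claw": 0.6},
    {"dp": [-7.4, 0, 14], "turn": 0.005, "claw": 0.6}
  ]
}}

```text
clock: 22.47
eef_pos: [0.6017, 0.1562, 0.0124]
tcp_rot: [0.149, 3.033, 0.024]
force: [-2.7, 0.8, 2.1]
width: 0.0682
finger_force: 1.5
```

Call:
{"method": "servo_tool", "body": {
  "increments": [
    {"dp": [1, 0, 0], "turn": 0, "claw": 0.6},
    {"dp": [3, 0, -1], "turn": 0, "claw": 0.6},
    {"dp": [6, 0, -4], "turn": 0, "claw": 0.6},
    {"dp": [8, 0, -7], "turn": 0, "claw": 0.6},
    {"dp": [10, 0, -10], "turn": 0, "claw": -1},
    {"dp": [10, 0, -10], "turn": 0, "claw": -1},
    {"dp": [10, 0, -10], "turn": 0, "claw": -1},
    {"dp": [10, 0, -10], "turn": 0, "claw": -1},
    {"dp": [10, 0, -10], "turn": 0, "claw": -1}
  ]
}}

```text
clock: 23.22
eef_pos: [0.4921, 0.1647, 0.0998]
tcp_rot: [0.149, 3.034, 0.023]
force: [0.4, -0.8, -0.3]
width: 0.0076
finger_force: 0.0
```

```bash
python3 go.py .6 .16 .012; python3 fit.py f3; python3 gap.py f3
```

```text
t 23.22 p [0.4921 0.1647 0.0998] q [ 0.29  0.03  2.14 -0.03  0.87 -1.17] F [ 0.4 -0.8 -0.3] yawx 174.31
[[-0.99   0.097  0.104]
 [ 0.099  0.995  0.01 ]
 [-0.102  0.02  -0.995]]
dp cm [-9.82  0.41  9.84]Traceback (most recent call last):
  File "gap.py", line 11, in <module>
    w=line(B[m])
  File "gap.py", line 8, in line
    f=np.polyfit(Q[:,1]-.158,Q[:,0],1); r=Q[:,0]-np.polyval(f,Q[:,1]-.158); Q=Q[abs(r)<max(.0008,2*r.std())]
    raise TypeError("expected non-empty vector for x")
TypeError: expected non-empty vector for x
```

View pics/f3.png

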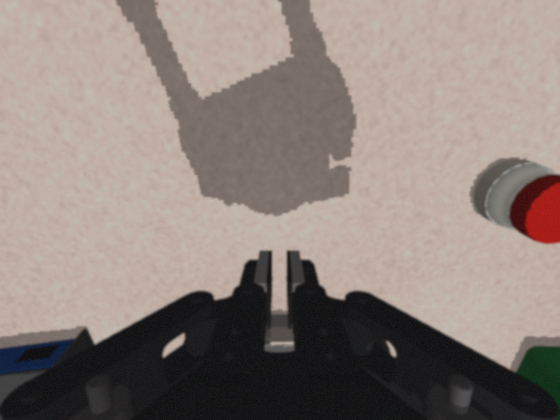

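Fingers hide the case here; move to a higher, nearer viewpoint with the claw open.

Call:
{"method": "servo_tool", "body": {
  "increments": [
    {"dp": [0, 0, -3], "turn": 0, "claw": 1},
    {"dp": [-2, 0, -6], "turn": 0, "claw": 1},
    {"dp": [-4, 0, -7], "turn": 0, "claw": 1},
    {"dp": [-5, 0, -7], "turn": 0, "claw": 1},
    {"dp": [-5, 0, -7], "turn": 0, "claw": 1},
    {"dp": [-5, 0, -7], "turn": 0, "claw": 1},
    {"dp": [-5, 0, -7], "turn": 0, "claw": 1},
    {"dp": [-5, 0, -7], "turn": 0, "claw": 1}
  ]
}}

```text
clock: 23.93
eef_pos: [0.5323, 0.1588, 0.1729]
tcp_rot: [0.149, 3.038, 0.021]
force: [-0.7, 0.3, -0.3]
width: 0.0856
finger_force: 0.0
```

```bash
python3 go.py .6 .16 .012; python3 fit.py f4; python3 gap.py f4
python3 - <<'E'
from h import *
P=np.load("pics/f4.npz")["P"]
for u in (225,285,340):
    c=P[:,u]*1000; k=np.where((c[:,0]>598)&(c[:,0]<626)&(c[:,2]>4)&(c[:,2]<52))[0]; print(u); print(c[k].round(1)[::2].tolist())
E
```

```text
t 23.93 p [0.5323 0.1588 0.1729] q [ 0.26  0.02  2.   -0.02  1.03 -1.21] F [-0.7  0.3 -0.3] yawx 174.32
[[-0.99   0.097  0.1  ]
 [ 0.098  0.995  0.009]
 [-0.099  0.019 -0.995]]
dp cm [-5.11  0.47 16.69]
wall x@y158 611.48 yaw -5.49 sd 0.51 1184
deck x@y158 613.25 yaw -5.46 sd 0.8 171
gap mm 1.76
225
[[604.5, 91.5, 4.6], [605.0, 92.1, 8.7], [604.9, 92.9, 13.8], [605.5, 93.4, 17.4], [605.5, 94.0, 21.9], [605.7, 94.7, 26.2], [605.4, 95.5, 31.0], [605.8, 96.0, 34.7], [606.4, 96.4, 37.8], [607.8, 96.4, 39.6], [606.7, 97.5, 45.5], [608.0, 97.5, 47.1], [610.2, 97.2, 47.6], [613.4, 96.5, 46.2], [615.2, 96.4, 47.3], [617.8, 95.9, 47.1], [619.4, 95.8, 48.4], [623.2, 94.9, 46.3], [623.8, 95.2, 49.1]]
285
[[612.0, 161.5, 4.7], [612.1, 161.3, 9.3], [608.6, 161.1, 22.5], [608.3, 160.9, 27.3], [608.7, 160.8, 31.0], [609.3, 160.6, 34.2], [609.8, 160.4, 37.6], [611.7, 160.2, 38.4], [614.4, 160.0, 38.0], [616.4, 159.8, 38.8], [613.9, 159.7, 46.7], [615.2, 159.5, 48.4], [618.5, 159.3, 47.1], [620.8, 159.1, 47.3], [623.3, 158.8, 47.3], [625.4, 158.6, 47.8]]
340
[[618.8, 226.1, 4.8], [618.1, 224.9, 10.7], [618.0, 223.8, 15.5], [617.4, 222.7, 21.0], [617.3, 221.7, 25.4], [617.1, 220.8, 29.9], [617.6, 220.1, 33.2], [617.5, 219.2, 37.4], [618.5, 218.6, 39.7], [621.9, 218.9, 38.4], [619.0, 217.2, 46.6], [620.9, 216.9, 47.4], [622.6, 216.7, 48.5]]
```

Call:
{"method": "servo_tool", "body": {
  "increments": [
    {"dp": [1, 0, 3], "turn": 0, "claw": 0.6},
    {"dp": [0, 0, 7], "turn": 0, "claw": 0.6},
    {"dp": [-2, 0, 11], "turn": 0, "claw": 0.6},
    {"dp": [-3, 0, 15], "turn": 0, "claw": 0.6},
    {"dp": [-3, 0, 16.8], "turn": 0, "claw": 0.6},
    {"dp": [-4, 0, 16.9], "turn": 0, "claw": 0.6},
    {"dp": [-4.7, 0, 17], "turn": 0, "claw": 0.6},
    {"dp": [-5, 0, 17], "turn": 0, "claw": 0.6},
    {"dp": [-5.05, 0, 17], "turn": 0, "claw": 0.6},
    {"dp": [-5.1, 0, 17], "turn": 0, "claw": 0.6},
    {"dp": [-5.15, 0, 17], "turn": 0, "claw": 0.6},
    {"dp": [-5.15, 0, 17], "turn": 0, "claw": 0.6},
    {"dp": [-5.15, 0, 17], "turn": 0, "claw": 0.6}
  ]
}}

```text
clock: 25.07
eef_pos: [0.6037, 0.1561, 0.0129]
tcp_rot: [0.149, 3.032, 0.024]
force: [-0.1, 0.2, 0.0]
width: 0.0684
finger_force: 0.0
```

Call:
{"method": "servo_tool", "body": {
  "increments": [
    {"dp": [1, 0, 0], "turn": 0, "claw": 0.6},
    {"dp": [2, 0, -1], "turn": 0, "claw": 0.6},
    {"dp": [4, 0, -4], "turn": 0, "claw": 0.6},
    {"dp": [6, 0, -8], "turn": 0, "claw": 0.6},
    {"dp": [7, 0, -12], "turn": 0, "claw": 1},
    {"dp": [6, 0, -16], "turn": 0, "claw": 1},
    {"dp": [4.5, 0, -19], "turn": 0, "claw": 1},
    {"dp": [3, 0, -21], "turn": 0, "claw": 1},
    {"dp": [3, 0, -21], "turn": 0, "claw": 1},
    {"dp": [3, 0, -21], "turn": 0, "claw": 1},
    {"dp": [3, 0, -21], "turn": 0, "claw": 1}
  ]
}}

```text
clock: 25.98
eef_pos: [0.55, 0.1565, 0.2163]
tcp_rot: [0.149, 3.036, 0.023]
force: [-0.9, 0.6, -0.5]
width: 0.0851
finger_force: 0.0
```

```bash
python3 go.py .6 .16 .012; python3 fit.py f5; python3 gap.py f5
python3 - <<'E'
from h import *
s=snapshot("side"); cv2.imwrite("pics/s5.png",cv2.resize(s["image"][120:300,180:420],(480,360)))
a=cv2.imread("pics/f5.png"); b=cv2.imread("pics/s5.png"); cv2.imwrite("pics/m5.png",np.hstack([cv2.resize(a[200:320,140:420],(480,360))[:, :400],b[:,:400]]))
E
```

```text
t 25.98 p [0.55   0.1565 0.2163] q [ 0.24  0.01  1.92 -0.02  1.11 -1.22] F [-0.9  0.6 -0.5] yawx 174.31
[[-0.99   0.097  0.102]
 [ 0.099  0.995  0.01 ]
 [-0.101  0.02  -0.995]]
dp cm [-2.85  0.43 20.83]
wall x@y158 614.21 yaw -5.52 sd 0.44 798
deck x@y158 615.13 yaw -5.97 sd 3.1 158
gap mm 0.92
```

View pics/m5.png

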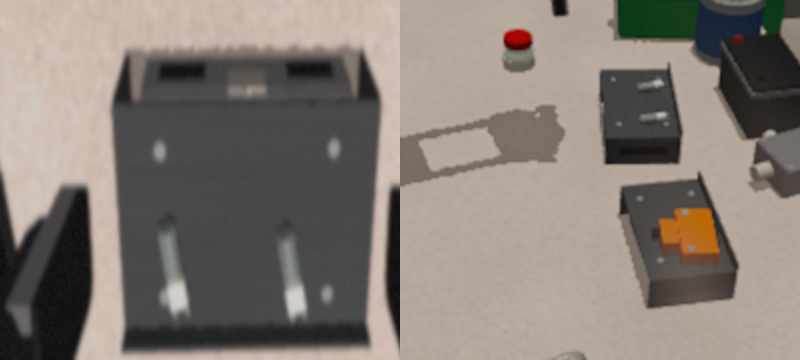

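Run:
```python
from h import *
P=np.load("pics/f5.npz")["P"]
def rob(a,n):
    a=np.array(a)
    for _ in range(4):
        f=np.polyfit(a[:,1]-.158,a[:,0],1); r=a[:,0]-np.polyval(f,a[:,1]-.158); a=a[abs(r)<max(.0008,2*r.std())]
    print(n,"x@158",round(f[1]*1000,2),"yaw",round(-np.degrees(np.arctan(f[0])),2),"sd",round(r.std()*1000,2),len(a))
first=[];face=[];wall=[];lid=[]
for u in range(205,362):
    c=P[200:300,u]; ok=(c[:,0]>.595)&(c[:,0]<.64)
    k=np.where(ok&(abs(c[:,2]-.0475)<.002))[0]
    if len(k): first.append(c[k[0]])
    k=np.where(ok&(abs(c[:,2]-.0445)<.002))[0]
    for i in k: face.append(c[i])
    if 222<u<345 and abs(c[:,1]).any():
        k=np.where(ok&(c[:,2]>.006)&(c[:,2]<.034)&(abs(c[:,1]-.1605)>.018))[0]
        for i in k: wall.append(c[i])
        k=np.where(ok&(abs(c[:,2]-.0375)<.002))[0]
        if len(k): lid.append(c[k[0]])
rob(first,"deck first px");rob(face,"deck face");rob(wall,"wall");rob(lid,"lid front")
w=np.array(wall)
for lo in (.006,.013,.02,.027): rob(w[(w[:,2]>lo)&(w[:,2]<lo+.007)],f"wall z{lo}")
B=P[180:400].reshape(-1,3); Q=B[(abs(B[:,2]-.0478)<.0035)&(B[:,0]>.6)&(B[:,0]<.73)&(B[:,1]>.04)&(B[:,1]<.26)]; print("deck rect",cv2.minAreaRect((Q[:,:2]*1000).astype(np.float32)))
u=285
for u in (240,330): print(u,(P[225:250,u]*1000).round(1).tolist())
```

```text
deck first px x@158 612.96 yaw -5.56 sd 0.37 151
deck face x@158 618.81 yaw -5.38 sd 6.85 271
wall x@158 614.21 yaw -5.52 sd 0.44 801
lid front x@158 614.47 yaw -5.56 sd 0.38 94
wall z0.006 x@158 613.94 yaw -5.47 sd 0.42 178
wall z0.013 x@158 613.93 yaw -5.52 sd 0.45 208
wall z0.02 x@158 614.39 yaw -5.51 sd 0.36 228
wall z0.027 x@158 614.51 yaw -5.59 sd 0.35 208
deck rect ((666.5006103515625, 153.5909423828125), (184.06890869140625, 109.19358825683594), 84.55706024169922)
240 [[608.2, 106.3, 21.3], [609.3, 106.2, 21.9], [609.5, 106.5, 24.5], [609.9, 106.6, 26.6], [609.5, 107.1, 30.5], [609.1, 107.6, 34.2], [609.4, 107.7, 36.4], [609.9, 107.9, 38.3], [608.0, 108.9, 45.0], [608.9, 108.8, 45.8], [609.4, 108.9, 47.4], [609.5, 109.1, 49.9], [612.1, 108.5, 47.2], [613.1, 108.4, 47.8], [614.2, 108.3, 48.2], [615.4, 108.1, 48.4], [616.9, 107.8, 47.8], [618.2, 107.6, 47.9], [619.7, 107.4, 47.4], [620.5, 107.4, 48.4], [621.9, 107.2, 48.3], [624.3, 106.6, 46.1], [625.6, 106.4, 46.2], [626.1, 106.5, 47.8], [627.0, 106.4, 48.6]]
330 [[619.6, 217.4, 22.1], [620.5, 217.2, 23.2], [620.2, 216.6, 26.6], [620.4, 216.1, 29.1], [619.6, 215.4, 33.4], [620.1, 215.0, 35.1], [619.8, 214.4, 38.5], [621.1, 214.4, 38.4], [618.3, 213.0, 46.6], [618.8, 212.6, 48.3], [620.3, 212.7, 47.8], [621.7, 212.7, 47.6], [623.0, 212.6, 47.6], [624.6, 212.7, 47.0], [625.4, 212.5, 48.1], [626.4, 212.4, 48.6], [627.9, 212.4, 48.4], [629.1, 212.3, 48.5], [631.2, 212.5, 47.1], [632.8, 212.5, 46.6], [633.7, 212.4, 47.3], [635.1, 212.4, 47.2], [635.8, 212.1, 48.3], [637.2, 212.1, 48.2], [638.9, 212.2, 47.6]]
```

```bash
python3 -c "
from plant import *
print(sign_off())"
```

```text
the job is handed in; nothing more can be done
None
```

I pressed the lid shut and pushed the case under the empty riser. Its front wall is square to the riser's front edge, but measured about 1 mm inside it, roughly the camera's accuracy, and I left it there rather than try to pull it back. The job is handed in at about 26 s of robot time, with the arm clear of everything and nothing else touched.

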